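Hook a sample plug up out of its deep well

ROBOT

A 7-joint arm with a two-finger parallel gripper is mounted at the origin on the work surface. World frame = base frame: x ahead of the robot, y to its left, z up, the work surface at z = 0. Lengths are in m, angles in rad, forces in N, time in s.
With the tool pointing down it reaches from about 0.425 to 0.8 m from the base axis. Payload 8.3 kg.
Tool frame: the origin (TCP) lies at the very end of the fingers, on their centre line; the grasp point (between the pads) lies 19 mm behind it; y points along the fingers, x is the direction in which the jaws open and shut, and the axes are right-handed (so a half turn about y gives the same grasp; the last joint's range is limited). The gripper opens to 85 mm and grips with 20 to 120 N. Pads are 22 mm wide; open, the fingers measure 114 mm over their backs; the gripper's body (76 mm by 85 mm) begins 54 mm behind the grasp point. The pads swing forward as they close: fully open they stand 13 mm farther back than shut.
Start: joints at [1.271, 0.383, 0.016, 1.37, -0.006, 1.388, -0.046], TCP at [0.147, -0.608, 0.231] pointing down, gripper open.
Joint ranges: [-2.95, 2.95], [-0.25, 2.06], [-1.52, 1.56], [0.18, 2.33], [-1.44, 4.58], [0.02, 2.06], [-3.01, 3.01]. Speed limits (rad/s): [2.39, 2.39, 3.01, 3.01, 3.14, 3.14, 3.14].

INTERFACE

Orientations are given as a unit quaternion [w, x, y, z].
In Python, from bench import robot gives the robot as it stands.
- The arm moves only by the tool jog_arm, never from a script. Its argument "motion" is a list of rows, each a list of 5 numbers: the shift along the world's x, y, z in mm, then the turn about the world's z in degrees, then the opening, from -1 (shut) to 1 (fully open). In form: [[tx, ty, tz, roll, grip], ...]. A call has exactly 10 rows; each row is the pose to reach, as a shift and turn from the pose commanded when the call began; what a row does not reach only later rows make up. A row lasts 1/10 s, in which the tool goes at most 50 mm and 8.59 degrees, less where a joint would pass 70% of its speed; a pose out of reach is approached as far as the arm can. A call with a gripper value outside its range is refused whole. The fingers move at their own pace and stop on an object; "squeeze" is the grip in N (left out, the last holds). Time passes only in rows, so rows that repeat a pose let the fingers close, or fill a call up. It gives the time, the measured TCP pose, the force and the opening at its end, in the units of the state.
- robot.get_state(): the state, without advancing time (a new reading comes with each control period).
- robot.capture(name): name is "scene" or "top"; returns (picture, depth): 400x640x3 uint8, blue, green, red; 400x640 float32, m along the optical axis (not along the pixel's ray), 0 where there is no reading.
- robot.camera_info(name): a dict with "fx", "fy", "cx", "cy" (pixels), "T" (4x4, takes a point from camera to world coordinates). Camera axes: x right, y down, z forward; pixel columns grow to the right and rows downward; lengths in m; the calibration is good to about 2 mm. A picture is of the moment at which its call begins. camera_info takes no time and is no camera call.
- robot.job_done(): hands the job in, once; it reports no verdict.
Trained networks look in the newest picture that a camera, given by its name, has taken for a name from the list of things; names that differ only in an ending like _2 or _b are one class to them, and where a whole thing is asked for, a point or a joint stands for the part that bears it (a point fixed in the world has none). Each returns a list of dicts, best first, with "conf" (0 to 1); they miss things now and then, are a little off and sometimes report something else, mostly with a low value. They report only what shows in the picture. A call takes as long as a camera call. They do not tell look-alikes from the thing itself.
- robot.look_for(query, camera): "position" ([x, y, z] in m, in world coordinates, good to about 4 mm: the middle of the surface that is visible of it).
The state is a dict: "time": time; "q": joint angles; "joint_velocities": joint speeds; "effort": joint torques, N m; "ee_pos": TCP position; "orientation": TCP orientation; "contact_force": force on the tool from outside, world axes, zero at the start; "wrist_torque": the same for the moment, N m; "opening": finger opening in m.
Only numpy, scipy, OpenCV 4.12 (cv2) and the standard library are available. Lean on these libraries where they do the work, as an engineer would, in place of code of your own. Each camera call takes 0.05 s, during which the arm holds its last target.

TASK

Take the hook tool from its stand, reach down into the bore of the aluminium storage well and, with the hook, gently draw the sample plug up by its wire loop until it is fully up against its stop. Leave it up there and put the hook tool back upright in its stand, fully home. Go lightly in the well: do not push or pull hard on the well or the plug, do not touch either with the gripper, and leave the cases and the jar where they are.

Things in the scene. Friction and masses are not known exactly. Their poses are not given: they have to be found in the camera images.
- well: Square aluminium block fixed to the bench, 100 x 100 mm, 115 mm high, origin at the centre of its underside, z up; yaw varies. A round vertical bore, 58 mm in diameter, runs down its middle. In it sits a captive plug, 55 mm in diameter, flat on top. HOW DEEP IT SITS IS NOT MEASURED: its seat differs each time, so with joint plug = 0 its top is 93 to 51 mm below the bore's mouth. Find it by feel or sight.
- well_mouth (a point): Centre of the bore's mouth, 115 mm up; axes as the well's. Below it, upright on the plug's top, stands a loop of 4 mm wire in the well's y-z plane through the bore axis: its opening faces the well's +x and -x (hook it from either side). Legs 30 mm apart between centres, opening 26 mm wide and 13 mm high inside; crown level over its middle 20 mm, its top 17 mm over the plug's top.
- plug (a joint): How far the plug is drawn up from its seat, m: 0 on the seat (hard stop), 0.070 at the upper hard stop; starts at 0.001 to 0.003. It only slides straight up and down. A tight seal holds it wherever it is left: about 9 N draws it up, about 5 N pushes it down until it meets the seat. Fully up, the loop's crown is anywhere from 6 mm below to 36 mm above the mouth.
- hook: Steel hook tool, 150 g, upright in its stand. Origin on the shaft's axis at the underside of its collar; z up the shaft, +x the way the toe points. Collar 56 (x) x 34 (y) x 6 mm, centred 8 mm towards +x. Above it a black handle block, 30 (x) x 16 (y) mm about the axis, from z = 6 to 58 mm: grasp it from above across its 16 mm (y).
- hook_toe (a point): Underside of the hook at the foot of its shaft, 110 mm below the collar's underside; axes as the hook's. Shaft and toe are 5 mm thick rods. The toe runs 13 mm along +x from the shaft's axis (outermost 15.5 mm); its upper side is 5 mm above this point, and at its end a lip turns up to 8 mm above this point.
- stand: White plastic block fixed to the bench, 90 (x) x 70 (y) x 115 mm high, origin at the centre of its underside, z up; yaw varies, and well and stand may change sides. A slot 32 (x) x 18 (y) mm, centred 8 mm towards +x, runs down through it. The hook hangs in it: shaft axis over the stand's origin, toe towards the stand's +x, collar resting on the top at z = 115 mm.
- case_a: Bystander: closed clear sample case, 62 x 62 x 22 mm, origin at the centre of its underside.
- case_b: Bystander: another such sample case.
- jar: Bystander: small jar, 40 mm in diameter, 50 mm high, origin at the centre of its underside.
Mind the look-alikes: they are no part of the job. What is shaped like the stand but red is not meant.

How it is judged:
On the way, in this order (a step that is already met when the one before it is completed fails the run):
1. the hook tool is lifted out of its stand (z of hook in the frame of stand above 0.16 m), for 0.1 s.
2. the plug hangs on the hook and has been drawn to within 3 mm of its upper stop (value of joint plug above 0.067 m and contact force between hook and well above 1.5 N), for 0.1 s.
At the end, for the whole second after the job is handed in: The plug stays within 3 mm of its upper stop, and the hook tool is back in the stand: shaft axis within 14 mm of the stand's axis, collar resting on the stand's top (within 4 mm), upright within 0.08 rad, at rest and released (value of joint plug above 0.067 m and horizontal distance between hook and stand below 0.014 m and z of hook in the frame of stand between 0.111 and 0.119 m and angle between hook's own z axis and vertical below 0.08 rad and linear speed of hook below 0.02 m/s); the robot touches nothing.
It fails at once if the hook presses or pulls on the well or its plug with more than 25 N (contact force between hook and well above 25 N).
It fails at once if the gripper or arm touches the well or its plug (contact force between any of the fingers, the arm and well above 0.5 N).
It fails at once if a sample case or the jar is moved by more than 15 mm (distance of any of case_a, case_b, jar from where it was at the start of the episode above 0.015 m).
It also fails if it takes over 72 s, if anything falls off the work surface, if the arm or the gripper's body presses on something with over 40 N, if the wrist force passes 120 N, or if a joint passes its speed limit or range.

## Working session

There is one attempt and no reset: what is moved stays moved. The work goes in short steps, Python scripts to look and compute and a tool call to move; the robot and the scene stay as the last step left them, time stands still between calls to the robot, and variables do not carry over. Pictures are saved under pics/ and viewed, and the job is handed in when it is done.

Besides the shell and the picture viewer there is one more tool, called after "Call:" as name(argument=value, ...) on one line, values as JSON. jog_arm: Moves the arm, as the interface text tells. Its arguments: {"type":"object","properties":{"motion":{"type":"array"},"squeeze":{"type":"number"}},"required":["motion"]}

```bash
ls -la; mkdir -p pics; python3 - <<'E'
from bench import robot
import cv2,numpy as np
s=robot.get_state()
for k in s: print(k,np.round(s[k],4))
for c in ("scene","top"):
    p,d=robot.capture(c); cv2.imwrite(f"pics/{c}0.png",p); np.save(f"pics/{c}0_d.npy",d)
    i=robot.camera_info(c); print(c,i["fx"],i["fy"],i["cx"],i["cy"]); print(np.round(i["T"],4))
E
```

```text
total 12
drwxr-xr-x  3 agent agent 4096 Dec  6 15:38 .
drwxr-xr-x 23 root  root  4096 Dec  6 15:38 ..
drwxr-xr-x  2 agent agent 4096 Dec  6 15:38 pics
time 0.0
q [ 1.2711  0.3843  0.0164  1.3711 -0.0063  1.3882 -0.0465]
joint_velocities [-0.0005  0.      0.      0.0016  0.0008 -0.0008  0.0003]
effort [-2.00000e-04 -6.27594e+01  8.44400e-01 -3.71820e+01  1.65000e-02
  1.41000e-02 -0.00000e+00]
ee_pos [ 0.1465 -0.6071  0.2303]
orientation [ 0.556  -0.5551  0.438  -0.4369]
contact_force [-0.709   0.1802 -0.6674]
wrist_torque [-0.0072 -0.013   0.0379]
opening 0.0853
scene 363.3379797378088 363.3379797378088 317.8045175534226 206.16941142503944
[[ 0.1198  0.8088 -0.5757  0.952 ]
 [ 0.9928 -0.0945  0.0738 -0.0962]
 [ 0.0053 -0.5804 -0.8143  0.6451]
 [ 0.      0.      0.      1.    ]]
top 421.5888753606589 421.5888753606589 319.83751646738256 203.45328769680813
[[-0.0051 -0.9901  0.1405  0.4387]
 [-1.      0.0057  0.0042 -0.0442]
 [-0.005  -0.1405 -0.9901  0.8821]
 [ 0.      0.      0.      1.    ]]
```

View pics/scene0.png

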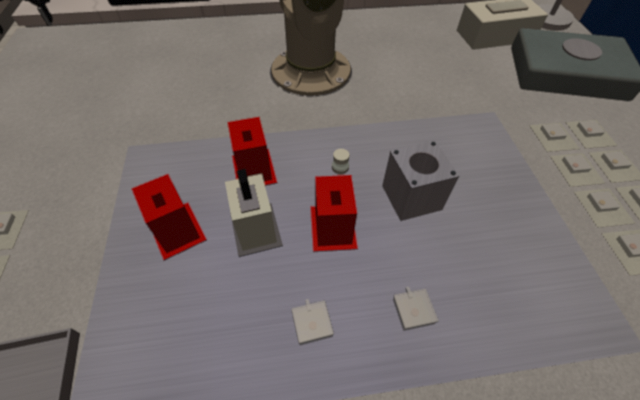

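View pics/top0.png

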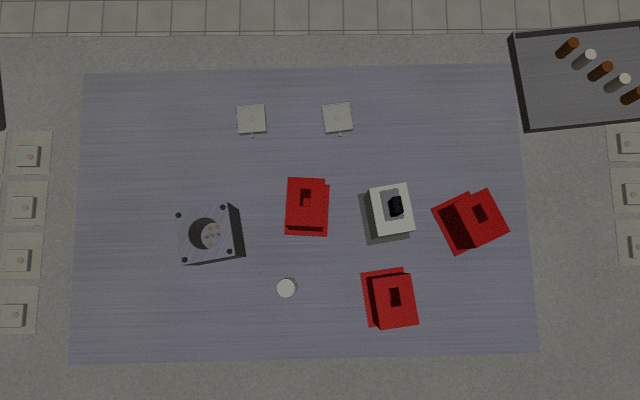

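The scene picture shows the white stand with the black-handled hook at about (248,205), three red look-alikes at (248,150), (165,215) and (335,210), the jar at (341,160), the well at (422,175) and the cases at (312,322) and (415,308). In the top picture the stand is at (392,210), the well at (205,235), the jar at (286,288), the cases at (252,119) and (337,118), and the reds at (307,207), (470,222) and (390,298).

Next I'll measure the stand and well tops from depth.

```bash
cat > h.py <<'E'
import numpy as np,cv2
from bench import robot
def cloud(d,c):
    i=robot.camera_info(c); v,u=np.mgrid[0:d.shape[0],0:d.shape[1]]
    P=np.stack([(u-i["cx"])/i["fx"]*d,(v-i["cy"])/i["fy"]*d,d],-1)
    W=P@i["T"][:3,:3].T+i["T"][:3,3]; W[d==0]=np.nan
    return W
def px(p,c):
    i=robot.camera_info(c); q=np.linalg.inv(i["T"])@np.r_[p,1]
    return i["fx"]*q[0]/q[2]+i["cx"], i["fy"]*q[1]/q[2]+i["cy"]
E
python3 - <<'E'
from h import *
for c in ("top","scene"):
    for q in ("hook","stand","well","well_mouth","case_a","jar"):
        r=robot.look_for(q,c)
        print(c,q,[(np.round(a["position"],3).tolist(),round(a["conf"],2),np.round(px(a["position"],c)).tolist()) for a in r[:4]])
for c,b in (("top",{"stand":(355,430,175,250),"well":(170,250,200,270)}),("scene",{"stand":(220,290,165,255),"well":(380,460,140,220)})):
    d=np.load(f"pics/{c}0_d.npy"); W=cloud(d,c)
    for n,(u0,u1,v0,v1) in b.items():
        w=W[v0:v1,u0:u1]; z=w[...,2]; m=(abs(z-0.115)<0.006)
        p=w[m]; print(c,n,m.sum(),np.median(z[m]),p[:,:2].mean(0))
        r=cv2.minAreaRect((p[:,:2]*1000).astype(np.float32)); print(r, cv2.boxPoints(r).round(1).tolist())
E
```

```text
top hook [([0.544, -0.17, 0.122], 0.95, [391.0, 205.0])]
top stand [([0.545, -0.017, 0.116], 0.83, [307.0, 205.0]), ([0.52, -0.154, 0.116], 0.72, [382.0, 218.0]), ([0.52, -0.319, 0.116], 0.69, [472.0, 217.0]), ([0.374, -0.168, 0.115], 0.67, [392.0, 300.0])]
top well [([0.495, 0.17, 0.117], 0.97, [204.0, 233.0])]
top well_mouth [([0.496, 0.174, 0.113], 0.62, [202.0, 232.0])]
top case_a [([0.745, 0.102, 0.022], 0.96, [252.0, 118.0]), ([0.746, -0.079, 0.024], 0.63, [338.0, 117.0]), ([0.396, 0.029, 0.053], 0.35, [284.0, 286.0])]
top jar [([0.394, 0.031, 0.051], 0.89, [283.0, 287.0])]
scene hook [([0.55, -0.173, 0.118], 0.64, [247.0, 200.0])]
scene stand [([0.581, -0.167, 0.087], 0.97, [253.0, 223.0]), ([0.587, -0.019, 0.098], 0.93, [334.0, 214.0]), ([0.556, -0.327, 0.103], 0.87, [162.0, 215.0]), ([0.412, -0.165, 0.102], 0.65, [252.0, 150.0])]
scene well [([0.526, 0.158, 0.091], 0.78, [419.0, 183.0])]
scene well_mouth [([0.527, 0.159, 0.093], 0.65, [419.0, 182.0])]
scene case_a [([0.75, 0.101, 0.018], 0.71, [413.0, 309.0]), ([0.752, -0.079, 0.021], 0.62, [312.0, 322.0])]
scene jar [([0.40
[... 560 characters left out ...]
1], [553.0, 130.89999389648438], [535.2000122070312, 230.6999969482422]]
scene stand 1257 0.1150131047012094 [ 0.546985   -0.17323994]
((539.8839111328125, -174.2716522216797), (92.40585327148438, 70.01412963867188), 9.430746078491211) [[488.6000061035156, -147.3000030517578], [500.0, -216.39999389648438], [591.2000122070312, -201.1999969482422], [579.7000122070312, -132.1999969482422]]
scene well 1628 0.11488811430234058 [0.50150376 0.16863314]
((497.2388916015625, 169.681396484375), (102.43888092041016, 101.62805938720703), 10.060302734375) [[437.8999938964844, 210.8000030517578], [455.70001220703125, 110.69999694824219], [556.5, 128.60000610351562], [538.7999877929688, 228.6999969482422]]
```

```bash
python3 - <<'E'
import cv2
a=cv2.imread("pics/top0.png"); 
cv2.imwrite("pics/crop_a.png",cv2.resize(a[165:260,345:440],None,fx=6,fy=6,interpolation=cv2.INTER_CUBIC))
cv2.imwrite("pics/crop_b.png",cv2.resize(a[190:280,165:255],None,fx=6,fy=6,interpolation=cv2.INTER_CUBIC))
E
```

```text
(no output)
```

View pics/crop_a.png

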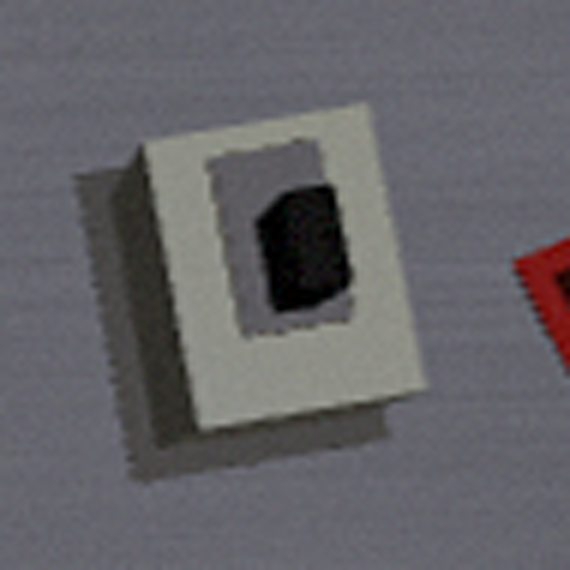

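View pics/crop_b.png

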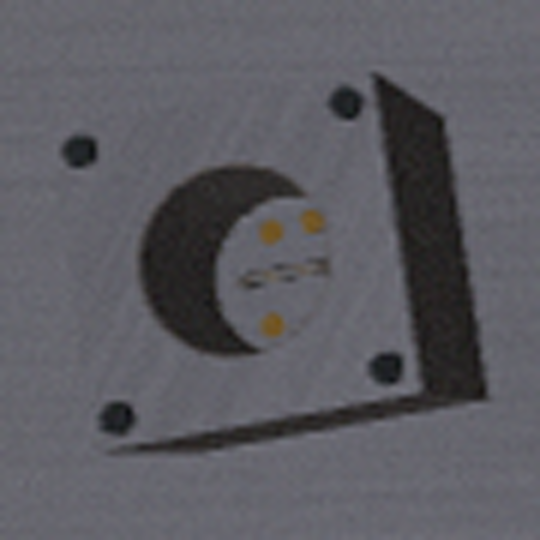

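The crop confirms the choice: the white block at (392,210) holds the black handle. The collar extends towards the image top, so stand +x is about world +x, with yaw about 9.5°. In the well crop the loop runs left to right with a slight tilt, so well y is about world y and the yaw is about 10°. Next come the plug depth and the turn needed for the grasp.

```bash
python3 - <<'E'
from h import *
from scipy.spatial.transform import Rotation as R
s=robot.get_state(); o=s["orientation"]
r=R.from_quat([o[1],o[2],o[3],o[0]]).as_matrix(); print(np.round(r,3), "jaw yaw",np.degrees(np.arctan2(r[1,0],r[0,0])))
for c,cw in (("top",(494.8,172.)),("scene",(497.2,169.7))):
    d=np.load(f"pics/{c}0_d.npy"); W=cloud(d,c)
    x=W[...,0]*1000-cw[0]; y=W[...,1]*1000-cw[1]; a=np.radians(10.1)
    X=np.cos(a)*x+np.sin(a)*y; Y=-np.sin(a)*x+np.cos(a)*y
    m=(np.hypot(X,Y)<26)&(W[...,2]<0.112); z=W[...,2][m]*1000
    print(c,m.sum(),np.histogram(z,bins=np.arange(10,115,3)))
    if c=="top":
        m2=m&(W[...,2]*1000<np.percentile(z,40)); print("low median",np.median(W[...,2][m2]),np.percentile(z,[2,10,25,50,75,90,98]).round(1))
        k=(abs(Y)<16)&(abs(X)<8)&m
        for vv,uu in zip(*np.where(k)): print(uu,vv,X[vv,uu].round(1),Y[vv,uu].round(1),(W[vv,uu,2]*1000).round(1),end=" | ")
    # stand: hook handle
    cs=dict(top=(537.1,-172.4),scene=(539.9,-174.3))[c]; a=np.radians(9.45)
    x=W[...,0]*1000-cs[0]; y=W[...,1]*1000-cs[1]
    X=np.cos(a)*x+np.sin(a)*y; Y=-np.sin(a)*x+np.cos(a)*y
    m=(np.hypot(X,Y)<40)&(abs(W[...,2]-.173)<.004)
    print(c,"handle top",m.sum(),[np.percentile(v[m],[3,50,97]).round(1) for v in (X,Y,W[...,2]*1000)])
E
```

```text
[[ 0.235  0.     0.972]
 [-0.972 -0.     0.235]
 [ 0.    -1.     0.   ]] jaw yaw -76.43233200964919
top 348 (array([  0,   0,   0,   0,   0,   0,   0,   0,   8, 161, 144,   3,   1,
         2,   9,  17,   3,   0,   0,   0,   0,   0,   0,   0,   0,   0,
         0,   0,   0,   0,   0,   0,   0,   0]), array([ 10,  13,  16,  19,  22,  25,  28,  31,  34,  37,  40,  43,  46,
        49,  52,  55,  58,  61,  64,  67,  70,  73,  76,  79,  82,  85,
        88,  91,  94,  97, 100, 103, 106, 109, 112]))
low median 0.03878865824777289 [37.  38.2 39.  40.  41.2 43.  57.2]
217 231 7.7 -7.9 39.3 | 218 231 7.3 -9.9 39.7 | 219 231 7.0 -11.7 39.0 | 211 232 7.8 4.1 40.1 | 212 232 7.5 2.3 39.3 | 213 232 7.2 0.3 39.4 | 214 232 6.6 -2.0 40.9 | 215 232 6.4 -3.9 40.2 | 216 232 6.0 -5.8 40.2 | 217 232 5.6 -7.8 40.2 | 218 232 5.4 -9.4 38.8 | 219 232 5.1 -11.4 38.9 | 206 233 7.8 14.5 39.0 | 207 233 7.2 12.0 41.1 | 208 233 6.8 9.9 41.5 | 209 233 6.9 8.9 37.6 | 210 233 6.1 6.2 40.5 | 211 233 6.0 4.7 38.6 | 212 233 5.4 2.2 40.9 | 213 233 5.3 0.9 38.1 | 214 233 4.8 -1.4 39.6 | 215 233 4.4 -3.5 40.1 | 216 233 4.1
[... 1982 characters left out ...]
-1.7 39.7 | 216 239 -7.9 -3.9 40.8 | 207 240 -6.5 14.3 40.0 | 208 240 -6.8 12.5 39.0 | 209 240 -7.2 10.5 39.2 | 210 240 -7.4 9.0 37.4 | 211 240 -7.9 6.6 39.0 | top handle top 165 [array([-14. ,  -0.2,  13.6]), array([-7.4,  0.2,  7.8]), array([170.3, 172.4, 175. ])]
scene 0 (array([0, 0, 0, 0, 0, 0, 0, 0, 0, 0, 0, 0, 0, 0, 0, 0, 0, 0, 0, 0, 0, 0,
       0, 0, 0, 0, 0, 0, 0, 0, 0, 0, 0, 0]), array([ 10,  13,  16,  19,  22,  25,  28,  31,  34,  37,  40,  43,  46,
        49,  52,  55,  58,  61,  64,  67,  70,  73,  76,  79,  82,  85,
        88,  91,  94,  97, 100, 103, 106, 109, 112]))
scene handle top 135 [array([-13.6,   1.6,  14.2]), array([-7.3,  0.1,  7.6]), array([170.4, 172.6, 174. ])]
```

Plug top is at z≈40 mm (75 mm below the mouth) and the crown at about 57 mm, 17 mm above it as specified. The jaw yaw must go from -76.4° to -80.5°. Now the approach.

Call:
jog_arm(motion=[[20,22,0,0,1],[58,64,0,-1,1],[96,106,0,-2,1],[134,148,0,-3,1],[172,190,0,-4,1],[210,232,0,-4.1,1],[248,274,0,-4.1,1],[286,316,0,-4.1,1],[324,358,0,-4.1,1],[355,392,0,-4.1,1]], squeeze=60)

```text
time: 1.7
ee_pos: [0.4697, -0.2503, 0.2317]
orientation: [0.54, -0.539, 0.457, -0.457]
contact_force: [0.5, -0.3, 0.3]
opening: 0.0851
```

Call:
jog_arm(motion=[[15,17,0,0,1],[28,32,0,0,1],[35,40,0,0,1],[37,42,0,0,1],[37,42,-10,0,1],[37,42,-20,0,1],[37,42,-30,0,1],[37,42,-30,0,1],[37,42,-30,0,1],[37,42,-30,0,1]])

```text
time: 2.7
ee_pos: [0.5057, -0.2102, 0.2016]
orientation: [0.54, -0.539, 0.457, -0.457]
contact_force: [-0.0, 0.4, 0.9]
opening: 0.0855
```

```bash
python3 - <<'E'
from h import *
from scipy.spatial.transform import Rotation as R
for _ in range(1):
    s=robot.get_state(); o=s["orientation"]; r=R.from_quat([o[1],o[2],o[3],o[0]]).as_matrix()
    print(np.round(s["ee_pos"],4),"jaw",np.degrees(np.arctan2(r[1,0],r[0,0])),r[2].round(4),s["q"].round(3))
p,d=robot.capture("scene"); cv2.imwrite("pics/s1.png",cv2.resize(p[100:270,180:420],None,fx=3.2,fy=3.2))
E
```

```text
[ 0.5057 -0.2102  0.2016] jaw -80.54818582091411 [ 2.e-04 -1.e+00  5.e-04] [ 0.609  0.252 -0.327  1.62   0.084  1.282 -1.138]
```

View pics/s1.png

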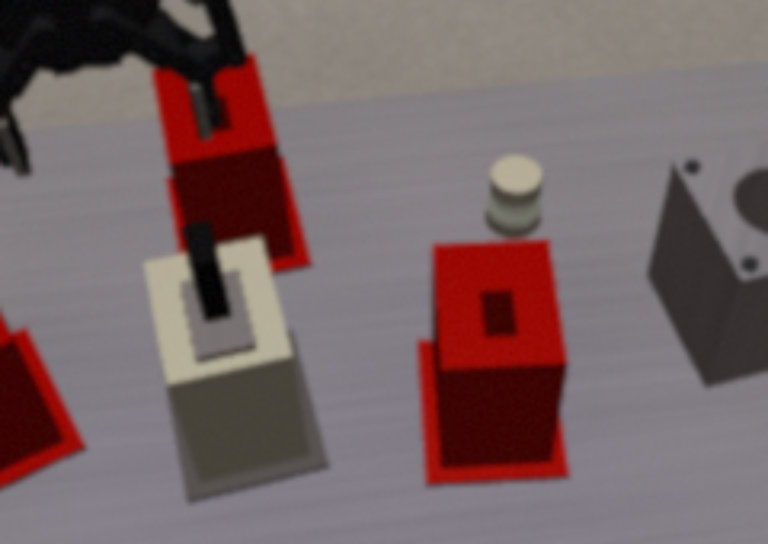

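The picture shows the open gripper at the upper left, (100,60) in the crop, behind and above the stand. The handle at (207,270) stands clear. The last call was speed-limited, so 33 and 37 mm remain, then I descend.

Call:
jog_arm(motion=[[8,9,0,0,1],[18,20,0,0,1],[27,30,0,0,1],[33,37,0,0,1],[33,37,0,0,1],[33,37,-12,0,1],[33,37,-26,0,1],[33,37,-38,0,1],[33,37,-45,0,1],[33,37,-45,0,1]])

```text
time: 3.75
ee_pos: [0.5375, -0.173, 0.1545]
orientation: [-0.539, 0.54, -0.458, 0.456]
contact_force: [0.5, -0.9, -0.2]
opening: 0.0855
```

```bash
python3 - <<'E'
from h import *
for c,(u0,u1,v0,v1) in (("scene",(180,340,100,260)),("top",(330,450,150,270))):
    p,d=robot.capture(c); cv2.imwrite(f"pics/{c}2.png",cv2.resize(p[v0:v1,u0:u1],None,fx=3.5,fy=3.5))
s=robot.get_state(); print(s["ee_pos"].round(4),s["contact_force"].round(2))
E
```

```text
[ 0.5386 -0.1731  0.1563] [0.48 0.19 0.72]
```

View pics/scene2.png

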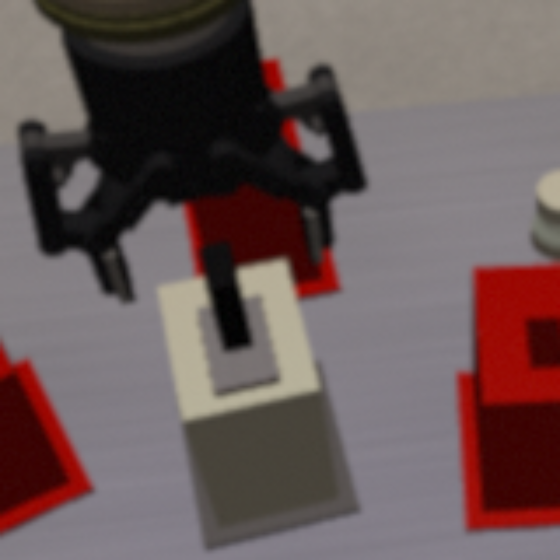

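The fingertips at (120,290) and (320,255) straddle the black handle at (218,290), with no contact. I descend 18 mm and close.

Call:
jog_arm(motion=[[0,0,-8,0,1],[0,0,-18,0,1],[0,0,-18,0,1],[0,0,-18,0,-1],[0,0,-18,0,-1],[0,0,-18,0,-1],[0,0,-18,0,-1],[0,0,-18,0,-1],[0,0,-18,0,-1],[0,0,-18,0,-1]], squeeze=60)

```text
time: 4.85
ee_pos: [0.5388, -0.173, 0.1385]
orientation: [0.54, -0.539, 0.457, -0.457]
contact_force: [-0.7, 0.5, 1.9]
opening: 0.0156
```

Gripped at 15.6 mm. Now I lift it straight out.

Call:
jog_arm(motion=[[0,0,4,0,-1],[0,0,12,0,-1],[0,0,26,0,-1],[0,0,42,0,-1],[0,0,60,0,-1],[0,0,80,0,-1],[0,0,100,0,-1],[0,0,118,0,-1],[0,0,128,0,-1],[0,0,130,0,-1]])

```text
time: 5.85
ee_pos: [0.5393, -0.173, 0.2703]
orientation: [0.54, -0.539, 0.456, -0.458]
contact_force: [0.4, -0.9, -1.9]
opening: 0.0153
```

```bash
python3 - <<'E'
from h import *
for c,(u0,u1,v0,v1) in (("scene",(180,340,60,260)),):
    p,d=robot.capture(c); cv2.imwrite(f"pics/{c}3.png",cv2.resize(p[v0:v1,u0:u1],None,fx=3,fy=3))
s=robot.get_state(); print(s["ee_pos"].round(4),s["contact_force"].round(2))
E
```

```text
[ 0.539  -0.1729  0.2694] [ 0.07 -0.7  -1.61]
```

View pics/scene3.png

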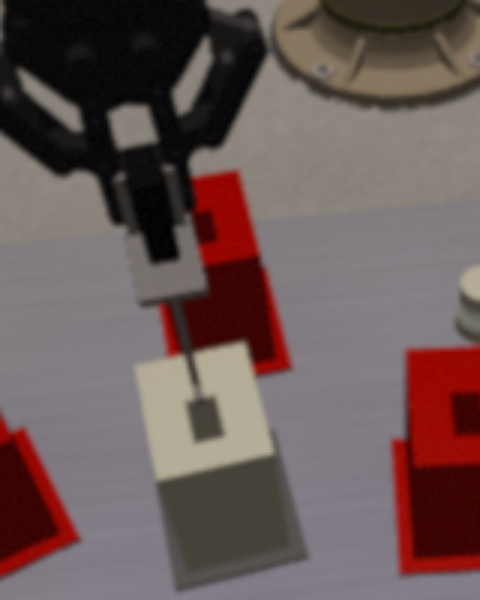

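The hook is out of the stand and hangs upright, with the shaft at crop (185,340) and the toe above the empty slot at (205,415). Now I carry it to a point over the well, 22 mm to the -x side of the bore axis.

Call:
jog_arm(motion=[[-3,14,0,0,-1],[-8,44,0,0,-1],[-15,80,0,0,-1],[-22,118,0,0.2,-1],[-30,156,0,0.4,-1],[-37,194,0,0.6,-1],[-44,232,0,0.6,-1],[-51,268,0,0.6,-1],[-57,300,0,0.6,-1],[-61,322,0,0.6,-1]])

```text
time: 6.9
ee_pos: [0.4754, 0.1527, 0.2674]
orientation: [-0.543, 0.543, -0.454, 0.453]
contact_force: [0.1, 0.1, -1.6]
opening: 0.0153
```

Call:
jog_arm(motion=[[-1,6,0,0,-1],[-2,12,0,0,-1],[-3,17,0,0,-1],[-3,18,0,0,-1],[-3,18,0,0,-1],[-3,18,0,0,-1],[-3,18,0,0,-1],[-3,18,0,0,-1],[-3,18,0,0,-1],[-3,18,0,0,-1]])

```text
time: 7.9
ee_pos: [0.4747, 0.1671, 0.2683]
orientation: [0.542, -0.542, 0.454, -0.454]
contact_force: [-1.4, 0.2, -0.7]
opening: 0.0156
```

```bash
python3 - <<'E'
from h import *
for c,(u0,u1,v0,v1) in (("scene",(330,490,40,240)),("top",(130,290,170,330))):
    p,d=robot.capture(c); cv2.imwrite(f"pics/{c}4.png",cv2.resize(p[v0:v1,u0:u1],None,fx=3,fy=3,interpolation=cv2.INTER_CUBIC)); np.save(f"pics/{c}4_d.npy",d)
s=robot.get_state(); print(s["ee_pos"].round(4),s["contact_force"].round(2))
# hook toe expected
e=s["ee_pos"]; 
for c in("scene","top"): print(c, px([e[0],e[1],e[2]-.1335],c), px([e[0]+.0127,e[1]+.0023,e[2]-.1335],c))
E
```

```text
[0.4746 0.1671 0.2683] [-0.06 -0.01 -0.51]
scene (np.float64(420.9572885348896), np.float64(147.42189412459356)) (np.float64(423.9733402682425), np.float64(152.0239154164321))
top (np.float64(202.36937968983585), np.float64(243.37774908835792)) (np.float64(201.31787179565995), np.float64(236.1992241984995))
```

View pics/scene4.png

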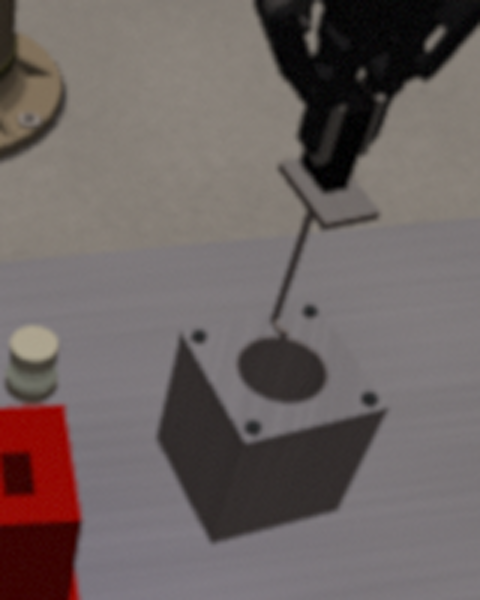

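View pics/top4.png

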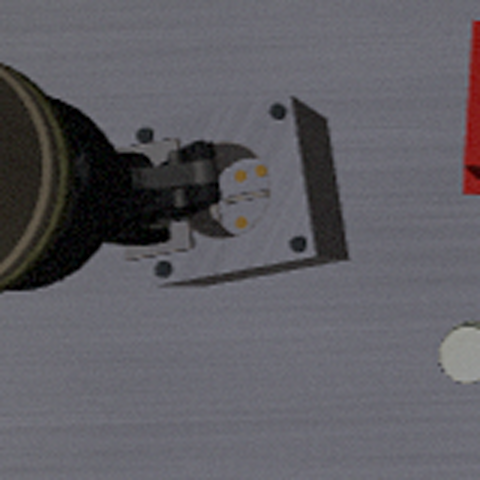

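In the scene crop the toe tip is at (280,335), i.e. pixel (423,152), which matches the predicted (424,152). The top crop shows the loop at (245,195), clear of the tool. Now I descend inside the bore beside the loop.

Call:
jog_arm(motion=[[0,0,-4,0,-1],[0,0,-10,0,-1],[0,0,-18,0,-1],[0,0,-27,0,-1],[0,0,-36,0,-1],[0,0,-45,0,-1],[0,0,-54,0,-1],[0,0,-62,0,-1],[0,0,-68,0,-1],[0,0,-70,0,-1]])

```text
time: 9.0
ee_pos: [0.4744, 0.167, 0.1975]
orientation: [-0.542, 0.542, -0.454, 0.454]
contact_force: [0.7, 0.6, -1.3]
opening: 0.0151
```

```bash
python3 - <<'E'
from h import *
for c,(u0,u1,v0,v1) in (("scene",(360,480,80,220)),("top",(150,270,180,300))):
    p,d=robot.capture(c); cv2.imwrite(f"pics/{c}5.png",cv2.resize(p[v0:v1,u0:u1],None,fx=4,fy=4,interpolation=cv2.INTER_CUBIC)); np.save(f"pics/{c}5_d.npy",d)
s=robot.get_state(); print(s["ee_pos"].round(4),s["contact_force"].round(2))
E
```

```text
[0.4746 0.1671 0.1981] [ 0.07  0.27 -1.51]
```

View pics/scene5.png

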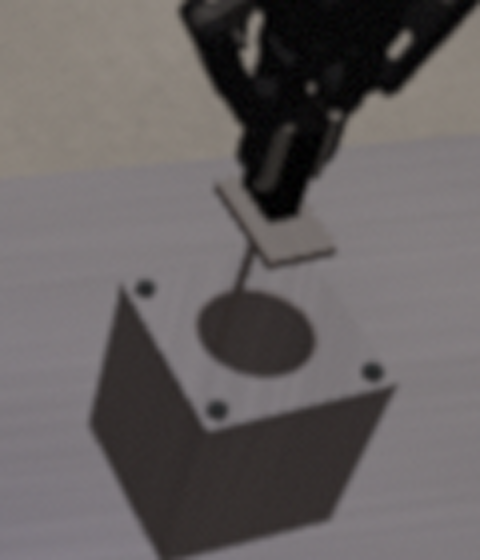

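The shaft enters the bore at crop (240,290) on the -x side, clear of the rim, and the force is only the tool weight. I go on down slowly towards the plug top.

Call:
jog_arm(motion=[[0,0,-3,0,-1],[0,0,-7,0,-1],[0,0,-11,0,-1],[0,0,-15,0,-1],[0,0,-17,0,-1],[0,0,-18,0,-1],[0,0,-19,0,-1],[0,0,-20,0,-1],[0,0,-20,0,-1],[0,0,-20,0,-1]])

```text
time: 10.1
ee_pos: [0.4747, 0.1671, 0.1783]
orientation: [0.542, -0.542, 0.454, -0.454]
contact_force: [-1.2, -0.4, -0.9]
opening: 0.0153
```

Call:
jog_arm(motion=[[0,0,-0.5,0,-1],[0,0,-1,0,-1],[0,0,-1.5,0,-1],[0,0,-2,0,-1],[0,0,-2.5,0,-1],[0,0,-3,0,-1],[0,0,-3,0,-1],[0,0,-3,0,-1],[0,0,-3,0,-1],[0,0,-3,0,-1]])

```text
time: 11.1
ee_pos: [0.4746, 0.1671, 0.1753]
orientation: [0.542, -0.542, 0.454, -0.454]
contact_force: [-0.1, -0.2, -1.8]
opening: 0.0153
```

Call:
jog_arm(motion=[[0,0,-0.3,0,-1],[0,0,-0.6,0,-1],[0,0,-1,0,-1],[0,0,-1,0,-1],[0,0,-1,0,-1],[0,0,-1.3,0,-1],[0,0,-1.5,0,-1],[0,0,-1.5,0,-1],[0,0,-1.5,0,-1],[0,0,-1.5,0,-1]])

```text
time: 12.1
ee_pos: [0.4746, 0.1671, 0.1738]
orientation: [0.542, -0.542, 0.454, -0.454]
contact_force: [0.8, -0.6, -0.0]
opening: 0.0154
```

Call:
jog_arm(motion=[[0,0,-0.3,0,-1],[0,0,-0.6,0,-1],[0,0,-1,0,-1],[0,0,-1,0,-1],[0,0,-1,0,-1],[0,0,-1,0,-1],[0,0,-1,0,-1],[0,0,-1,0,-1],[0,0,-1,0,-1],[0,0,-1,0,-1]])

```text
time: 13.1
ee_pos: [0.4747, 0.1671, 0.1729]
orientation: [0.542, -0.542, 0.454, -0.454]
contact_force: [-0.5, 0.6, 3.9]
opening: 0.0152
```

```bash
python3 - <<'E'
from h import *
f=[]
for _ in range(4):
    robot.capture("top"); s=robot.get_state(); f.append(np.r_[s["contact_force"],s["ee_pos"]*1000])
print(np.round(f,2))
E
```

```text
[[-1.0400e+00 -3.7000e-01  4.6100e+00  4.7474e+02  1.6715e+02  1.7290e+02]
 [-1.4500e+00  0.0000e+00  3.7000e+00  4.7471e+02  1.6713e+02  1.7287e+02]
 [-4.3000e-01 -6.6000e-01  2.9500e+00  4.7473e+02  1.6716e+02  1.7288e+02]
 [-8.5000e-01 -3.0000e-01  4.2900e+00  4.7471e+02  1.6713e+02  1.7285e+02]]
```

Contact: Fz has risen about 5.5 N over the tool weight, so the plug top corresponds to TCP z≈0.1729. I back up 2.5 mm and slide the toe under the crown, 15.5 mm along well +x.

Call:
jog_arm(motion=[[0,0,1,0,-1],[0,0,2,0,-1],[0,0,2.5,0,-1],[1.5,0.3,2.5,0,-1],[3,0.5,2.5,0,-1],[4.5,0.8,2.5,0,-1],[6,1.1,2.5,0,-1],[7,1.2,2.5,0,-1],[8,1.4,2.5,0,-1],[8,1.4,2.5,0,-1]])

```text
time: 14.3
ee_pos: [0.4827, 0.1685, 0.1752]
orientation: [0.542, -0.542, 0.454, -0.454]
contact_force: [0.0, -0.3, -1.1]
opening: 0.0156
```

Call:
jog_arm(motion=[[1,0.2,0,0,-1],[2,0.4,0,0,-1],[3,0.5,0,0,-1],[4,0.7,0,0,-1],[5,0.9,0,0,-1],[6,1.1,0,0,-1],[7,1.2,0,0,-1],[7.3,1.3,0,0,-1],[7.3,1.3,0,0,-1],[7.3,1.3,0,0,-1]])

```text
time: 15.3
ee_pos: [0.4899, 0.1698, 0.1753]
orientation: [0.542, -0.542, 0.454, -0.454]
contact_force: [-0.5, -0.4, -0.9]
opening: 0.0153
```

No lateral force. I lift gently and check for the seal's drag.

Call:
jog_arm(motion=[[0,0,1,0,-1],[0,0,2,0,-1],[0,0,3,0,-1],[0,0,4,0,-1],[0,0,5,0,-1],[0,0,6,0,-1],[0,0,7,0,-1],[0,0,8,0,-1],[0,0,9,0,-1],[0,0,10,0,-1]])

```text
time: 16.3
ee_pos: [0.4896, 0.1696, 0.1847]
orientation: [-0.542, 0.542, -0.454, 0.454]
contact_force: [1.6, 2.3, -9.6]
opening: 0.0152
```

```bash
python3 - <<'E'
from h import *
for c,(u0,u1,v0,v1) in (("top",(150,270,180,300)),):
    p,d=robot.capture(c); cv2.imwrite(f"pics/{c}6.png",cv2.resize(p[v0:v1,u0:u1],None,fx=4,fy=4,interpolation=cv2.INTER_CUBIC)); np.save(f"pics/{c}6_d.npy",d)
s=robot.get_state(); print(s["ee_pos"].round(4),s["contact_force"].round(2),s["wrist_torque"].round(2))
E
```

```text
[0.4897 0.1697 0.185 ] [  0.89   1.65 -10.58] [ 0.17 -0.36 -0.01]
```

View pics/top6.png

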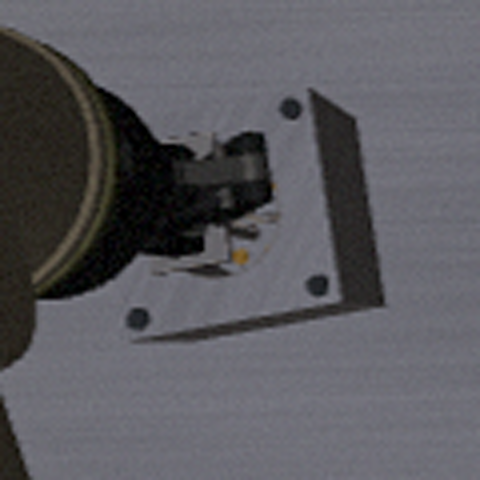

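Fz is about -10.5 N (9 N drag plus the weight), so the plug hangs on the hook. The stop should come near TCP z 0.248–0.250. I lift smoothly most of the way.

Call:
jog_arm(motion=[[0,0,2,0,-1],[0,0,5,0,-1],[0,0,8,0,-1],[0,0,11,0,-1],[0,0,14,0,-1],[0,0,17,0,-1],[0,0,20,0,-1],[0,0,23,0,-1],[0,0,26,0,-1],[0,0,28,0,-1]])

```text
time: 17.35
ee_pos: [0.4899, 0.1698, 0.2136]
orientation: [0.542, -0.542, 0.454, -0.454]
contact_force: [0.8, 0.0, -10.0]
opening: 0.0152
```

Call:
jog_arm(motion=[[0,0,2,0,-1],[0,0,5,0,-1],[0,0,8,0,-1],[0,0,11,0,-1],[0,0,14,0,-1],[0,0,17,0,-1],[0,0,20,0,-1],[0,0,23,0,-1],[0,0,26,0,-1],[0,0,28,0,-1]])

```text
time: 18.35
ee_pos: [0.4899, 0.1698, 0.2416]
orientation: [0.542, -0.542, 0.454, -0.454]
contact_force: [-0.1, -0.1, -10.7]
opening: 0.0152
```

Call:
jog_arm(motion=[[0,0,1,0,-1],[0,0,2,0,-1],[0,0,3,0,-1],[0,0,4,0,-1],[0,0,4.5,0,-1],[0,0,5,0,-1],[0,0,5,0,-1],[0,0,5,0,-1],[0,0,5,0,-1],[0,0,5,0,-1]])

```text
time: 19.35
ee_pos: [0.49, 0.1698, 0.2463]
orientation: [0.542, -0.542, 0.454, -0.454]
contact_force: [-0.0, -0.5, -8.9]
opening: 0.0154
```

```bash
python3 - <<'E'
from h import *
for c,(u0,u1,v0,v1) in (("scene",(360,480,80,220)),):
    p,d=robot.capture(c); cv2.imwrite(f"pics/{c}7.png",cv2.resize(p[v0:v1,u0:u1],None,fx=4,fy=4,interpolation=cv2.INTER_CUBIC)); np.save(f"pics/{c}7_d.npy",d)
s=robot.get_state(); print(s["ee_pos"].round(4),s["contact_force"].round(2),s["wrist_torque"].round(2))
E
```

```text
[0.49   0.1698 0.2463] [  0.37   0.1  -10.12] [0.01 0.03 0.02]
```

View pics/scene7.png

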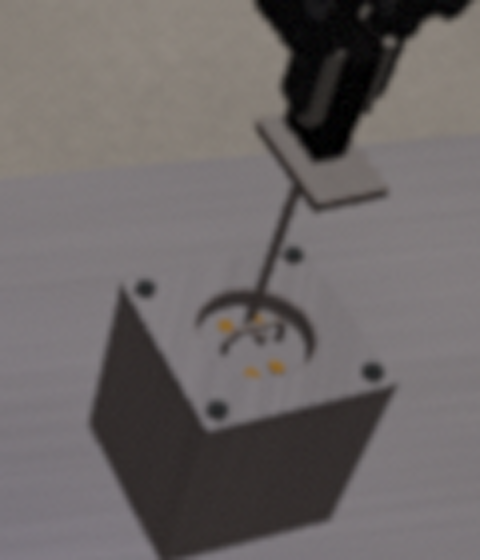

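The plug is nearly level with the mouth: crop (260,350) shows the plug top with its orange dots and the crown over the toe. Small steps from here until the force rises.

Call:
jog_arm(motion=[[0,0,0.3,0,-1],[0,0,0.6,0,-1],[0,0,0.8,0,-1],[0,0,1,0,-1],[0,0,1,0,-1],[0,0,1,0,-1],[0,0,1,0,-1],[0,0,1,0,-1],[0,0,1,0,-1],[0,0,1,0,-1]])

```text
time: 20.4
ee_pos: [0.4899, 0.1698, 0.2473]
orientation: [0.542, -0.542, 0.454, -0.454]
contact_force: [0.3, -0.1, -10.0]
opening: 0.0153
```

Call:
jog_arm(motion=[[0,0,0.1,0,-1],[0,0,0.2,0,-1],[0,0,0.3,0,-1],[0,0,0.4,0,-1],[0,0,0.5,0,-1],[0,0,0.5,0,-1],[0,0,0.5,0,-1],[0,0,0.5,0,-1],[0,0,0.5,0,-1],[0,0,0.5,0,-1]])

```text
time: 21.4
ee_pos: [0.49, 0.1698, 0.2478]
orientation: [0.542, -0.542, 0.454, -0.454]
contact_force: [0.1, 0.0, -10.8]
opening: 0.0152
```

Call:
jog_arm(motion=[[0,0,0.1,0,-1],[0,0,0.2,0,-1],[0,0,0.3,0,-1],[0,0,0.4,0,-1],[0,0,0.5,0,-1],[0,0,0.5,0,-1],[0,0,0.5,0,-1],[0,0,0.5,0,-1],[0,0,0.5,0,-1],[0,0,0.5,0,-1]])

```text
time: 22.4
ee_pos: [0.4899, 0.1698, 0.2483]
orientation: [0.542, -0.542, 0.454, -0.454]
contact_force: [0.6, -0.1, -9.5]
opening: 0.0153
```

Call:
jog_arm(motion=[[0,0,0.1,0,-1],[0,0,0.2,0,-1],[0,0,0.3,0,-1],[0,0,0.4,0,-1],[0,0,0.4,0,-1],[0,0,0.4,0,-1],[0,0,0.4,0,-1],[0,0,0.4,0,-1],[0,0,0.4,0,-1],[0,0,0.4,0,-1]])

```text
time: 23.4
ee_pos: [0.4899, 0.1698, 0.2487]
orientation: [0.542, -0.542, 0.454, -0.454]
contact_force: [0.1, -0.6, -10.4]
opening: 0.0153
```

Call:
jog_arm(motion=[[0,0,0.1,0,-1],[0,0,0.2,0,-1],[0,0,0.3,0,-1],[0,0,0.4,0,-1],[0,0,0.4,0,-1],[0,0,0.4,0,-1],[0,0,0.4,0,-1],[0,0,0.4,0,-1],[0,0,0.4,0,-1],[0,0,0.4,0,-1]])

```text
time: 24.4
ee_pos: [0.4899, 0.1698, 0.2491]
orientation: [0.542, -0.542, 0.454, -0.454]
contact_force: [0.6, 0.1, -10.8]
opening: 0.0154
```

Call:
jog_arm(motion=[[0,0,0.1,0,-1],[0,0,0.2,0,-1],[0,0,0.3,0,-1],[0,0,0.4,0,-1],[0,0,0.4,0,-1],[0,0,0.4,0,-1],[0,0,0.4,0,-1],[0,0,0.4,0,-1],[0,0,0.4,0,-1],[0,0,0.4,0,-1]])

```text
time: 25.4
ee_pos: [0.4899, 0.1698, 0.2494]
orientation: [-0.542, 0.542, -0.454, 0.454]
contact_force: [0.4, 0.0, -12.8]
opening: 0.0152
```

```bash
python3 - <<'E'
from h import *
f=[]
for _ in range(4):
    robot.capture("scene"); s=robot.get_state(); f.append(np.r_[s["contact_force"],s["ee_pos"]*1000])
print(np.round(f,2))
E
```

```text
[[ 1.0200e+00  5.8000e-01 -1.2710e+01  4.8987e+02  1.6978e+02  2.4938e+02]
 [ 6.1000e-01  4.8000e-01 -1.2420e+01  4.8987e+02  1.6980e+02  2.4939e+02]
 [ 5.1000e-01  9.0000e-01 -1.3060e+01  4.8988e+02  1.6977e+02  2.4938e+02]
 [-2.3000e-01  4.9000e-01 -1.2970e+01  4.8986e+02  1.6980e+02  2.4939e+02]]
```

Call:
jog_arm(motion=[[0,0,0.1,0,-1],[0,0,0.2,0,-1],[0,0,0.2,0,-1],[0,0,0.2,0,-1],[0,0,0.2,0,-1],[0,0,0.2,0,-1],[0,0,0.2,0,-1],[0,0,0.2,0,-1],[0,0,0.2,0,-1],[0,0,0.2,0,-1]])

```text
time: 26.6
ee_pos: [0.4899, 0.1697, 0.2496]
orientation: [-0.542, 0.542, -0.454, 0.454]
contact_force: [0.3, 0.4, -15.8]
opening: 0.0154
```

Pressing against the stop: +3 N for 0.2 mm. I unhook by lowering 5.4 mm, midway between lip-clear and plug contact, then slide out along well -x.

Call:
jog_arm(motion=[[0,0,-0.5,0,-1],[0,0,-1.5,0,-1],[0,0,-2.5,0,-1],[0,0,-3.5,0,-1],[0,0,-4.5,0,-1],[0,0,-5.2,0,-1],[0,0,-5.4,0,-1],[0,0,-5.4,0,-1],[0,0,-5.4,0,-1],[0,0,-5.4,0,-1]])

```text
time: 27.6
ee_pos: [0.49, 0.1698, 0.2443]
orientation: [0.542, -0.542, 0.454, -0.454]
contact_force: [0.5, -0.9, -0.9]
opening: 0.0156
```

Call:
jog_arm(motion=[[-1.5,-0.3,0,0,-1],[-3,-0.5,0,0,-1],[-4.5,-0.8,0,0,-1],[-6,-1.1,0,0,-1],[-7.5,-1.3,0,0,-1],[-9,-1.6,0,0,-1],[-11,-2,0,0,-1],[-13,-2.3,0,0,-1],[-15,-2.6,0,0,-1],[-15.3,-2.7,0,0,-1]])

```text
time: 28.6
ee_pos: [0.4744, 0.1671, 0.2443]
orientation: [0.542, -0.542, 0.454, -0.454]
contact_force: [-0.5, -0.2, -1.2]
opening: 0.0152
```

```bash
python3 - <<'E'
from h import *
for c,(u0,u1,v0,v1) in (("scene",(360,480,80,220)),):
    p,d=robot.capture(c); cv2.imwrite(f"pics/{c}8.png",cv2.resize(p[v0:v1,u0:u1],None,fx=4,fy=4,interpolation=cv2.INTER_CUBIC)); np.save(f"pics/{c}8_d.npy",d)
s=robot.get_state(); print(s["ee_pos"].round(4),s["contact_force"].round(2),s["wrist_torque"].round(2))
E
```

```text
[0.4745 0.1671 0.2444] [-0.05 -1.16 -1.62] [-0.02 -0.03 -0.07]
```

View pics/scene8.png

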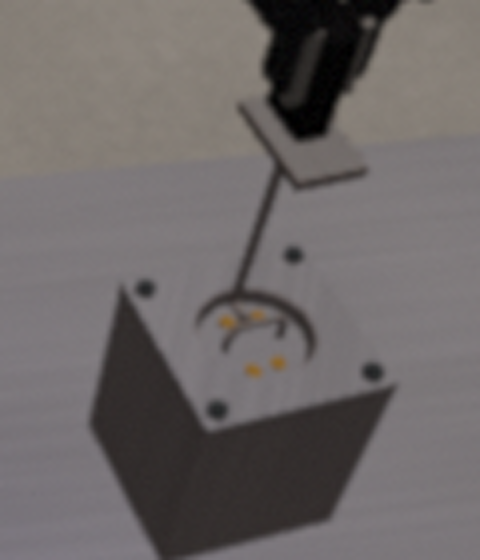

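The picture shows the toe tip at (245,318), clear of the crown at (255,330), with the plug still up. I lift clear and carry the hook back.

Call:
jog_arm(motion=[[0,0,3,0,-1],[0,0,8,0,-1],[0,0,14,0,-1],[0,0,21,0,-1],[0,0,27,0,-1],[2,-10,29,0,-1],[6,-30,29,0,-1],[13,-66,29,0,-1],[20,-104,29,0,-1],[27,-142,29,0,-1]])

```text
time: 29.65
ee_pos: [0.5017, 0.0229, 0.2734]
orientation: [-0.542, 0.542, -0.454, 0.454]
contact_force: [0.1, -0.1, -1.2]
opening: 0.0152
```

Call:
jog_arm(motion=[[7,-38,0,0,-1],[14,-76,0,-0.2,-1],[21,-112,0,-0.4,-1],[28,-146,0,-0.6,-1],[33,-174,0,-0.6,-1],[36,-191,0,-0.6,-1],[37,-197,0,-0.6,-1],[37.4,-198,0,-0.6,-1],[37.4,-198,0,-0.6,-1],[37.4,-198,0,-0.6,-1]])

```text
time: 30.65
ee_pos: [0.5392, -0.1711, 0.2735]
orientation: [0.54, -0.54, 0.456, -0.456]
contact_force: [-0.7, 0.2, -0.2]
opening: 0.0154
```

```bash
python3 - <<'E'
from h import *
for c,(u0,u1,v0,v1) in (("scene",(180,340,60,260)),("top",(330,450,150,270))):
    p,d=robot.capture(c); cv2.imwrite(f"pics/{c}9.png",cv2.resize(p[v0:v1,u0:u1],None,fx=3,fy=3,interpolation=cv2.INTER_CUBIC)); cv2.imwrite(f"pics/{c}9_full.png",p); np.save(f"pics/{c}9_d.npy",d)
W=cloud(d,"top"); m=(np.hypot(W[...,0]-.4948,W[...,1]-.172)<.026)
print("plug z",np.median(W[...,2][m]),np.percentile(W[...,2][m],[90,98]))
s=robot.get_state(); print(s["ee_pos"].round(4),s["contact_force"].round(2),s["wrist_torque"].round(2))
e=s["ee_pos"]
for c in("scene","top"): print(c, px([e[0],e[1],e[2]-.1335],c), px([e[0]+.0127,e[1]+.0023,e[2]-.1335],c))
E
```

```text
plug z 0.10695731431327077 [0.10899978 0.1236006 ]
[ 0.5392 -0.1715  0.2736] [ 0.11  0.07 -1.69] [-0.08  0.02 -0.05]
scene (np.float64(246.12161389651217), np.float64(187.1864225052371)) (np.float64(247.49006785849167), np.float64(192.7158165476555))
top (np.float64(393.3381449480404), np.float64(205.71746654290206)) (np.float64(391.8331631537857), np.float64(198.65217060872246))
```

View pics/scene9.png

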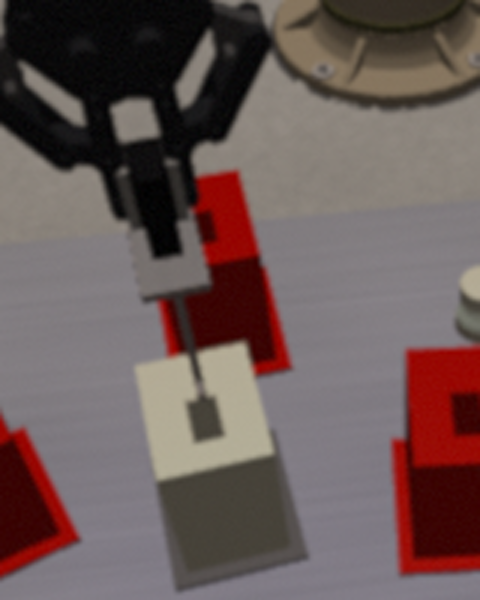

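The shaft is over the slot as before, and the plug top reads about 107–108 mm with the crown about 124 mm, so it is still fully up. I correct y by -1.5 mm and lower.

Call:
jog_arm(motion=[[-0.2,-0.8,0,0,-1],[-0.3,-1.5,-4,0,-1],[-0.3,-1.5,-10,0,-1],[-0.3,-1.5,-17,0,-1],[-0.3,-1.5,-25,0,-1],[-0.3,-1.5,-35,0,-1],[-0.3,-1.5,-46,0,-1],[-0.3,-1.5,-56,0,-1],[-0.3,-1.5,-63,0,-1],[-0.3,-1.5,-66,0,-1]])

```text
time: 31.75
ee_pos: [0.5383, -0.1743, 0.2061]
orientation: [-0.539, 0.54, -0.457, 0.457]
contact_force: [-0.2, 1.0, -1.4]
opening: 0.0152
```

Call:
jog_arm(motion=[[0,0,-5,0,-1],[0,0,-13,0,-1],[0,0,-22,0,-1],[0,0,-32,0,-1],[0,0,-42,0,-1],[0,0,-52,0,-1],[0,0,-60,0,-1],[0,0,-64,0,-1],[0,0,-66,0,-1],[0,0,-66,0,-1]])

```text
time: 32.75
ee_pos: [0.5388, -0.1744, 0.1412]
orientation: [0.54, -0.54, 0.457, -0.457]
contact_force: [1.0, 0.5, -0.7]
opening: 0.0154
```

Call:
jog_arm(motion=[[0,0.5,-0.5,0,-1],[0,1,-1,0,-1],[0,1.2,-1.5,0,-1],[0,1.2,-2,0,-1],[0,1.2,-2.4,0,-1],[0,1.2,-2.4,0,-1],[0,1.2,-2.4,0,-1],[0,1.2,-2.4,0,-1],[0,1.2,-2.4,0,-1],[0,1.2,-2.4,0,-1]])

```text
time: 33.75
ee_pos: [0.5387, -0.1732, 0.1389]
orientation: [0.54, -0.54, 0.457, -0.457]
contact_force: [1.3, -0.7, -1.0]
opening: 0.0155
```

```bash
python3 - <<'E'
from h import *
for c,(u0,u1,v0,v1) in (("scene",(180,340,100,260)),):
    p,d=robot.capture(c); cv2.imwrite(f"pics/{c}10.png",cv2.resize(p[v0:v1,u0:u1],None,fx=3.5,fy=3.5,interpolation=cv2.INTER_CUBIC))
s=robot.get_state(); print(s["ee_pos"].round(4),s["contact_force"].round(2),s["wrist_torque"].round(2))
E
```

```text
[ 0.5388 -0.1732  0.1389] [ 0.23 -0.31 -1.4 ] [ 0.01 -0.01 -0.03]
```

View pics/scene10.png

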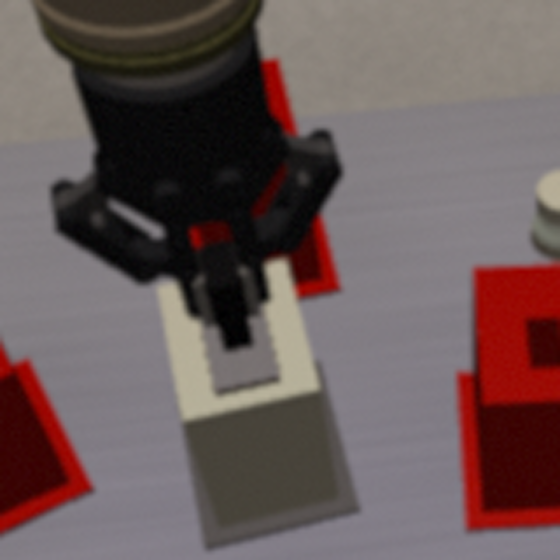

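Call:
jog_arm(motion=[[0,0,-0.2,0,-1],[0,0,-0.4,0,-1],[0,0,-0.6,0,-1],[0,0,-0.6,0,-1],[0,0,-0.6,0,-1],[0,0,-0.6,0,-1],[0,0,-0.6,0,-1],[0,0,-0.6,0,-1],[0,0,-0.6,0,-1],[0,0,-0.6,0,-1]])

```text
time: 34.8
ee_pos: [0.5388, -0.1732, 0.1385]
orientation: [0.54, -0.54, 0.457, -0.457]
contact_force: [-2.2, 1.4, 5.9]
opening: 0.0154
```

Fz rose to +5.9 N, so the collar is seated on the stand. I release and then withdraw upward.

Call:
jog_arm(motion=[[0,0,0.2,0,-0.3],[0,0,0.2,0,0.3],[0,0,0.2,0,1],[0,0,0.2,0,1],[0,0,0.2,0,1],[0,0,0.2,0,1],[0,0,0.2,0,1],[0,0,0.2,0,1],[0,0,0.2,0,1],[0,0,0.2,0,1]])

```text
time: 35.8
ee_pos: [0.5387, -0.1732, 0.1385]
orientation: [0.54, -0.54, 0.457, -0.457]
contact_force: [1.1, -0.6, 0.2]
opening: 0.0853
```

Call:
jog_arm(motion=[[0,0,3,0,1],[0,0,10,0,1],[0,0,22,0,1],[0,0,36,0,1],[0,0,52,0,1],[0,0,68,0,1],[0,0,82,0,1],[-20,0,92,0,1],[-45,0,98,0,1],[-60,0,100,0,1]])

```text
time: 36.8
ee_pos: [0.478, -0.1734, 0.2404]
orientation: [0.54, -0.539, 0.456, -0.458]
contact_force: [0.2, 0.1, 0.0]
opening: 0.0854
```

```bash
python3 - <<'E'
from h import *
D={}
for c in ("scene","top"):
    p,d=robot.capture(c); cv2.imwrite(f"pics/{c}11.png",p); D[c]=cloud(d,c)
s=robot.get_state(); print(s["time"],s["ee_pos"].round(4),s["contact_force"].round(2),s["opening"])
for c,cs,cw in (("scene",(539.9,-174.3),(497.2,169.7)),("top",(537.1,-172.4),(494.8,172.0))):
    W=D[c]*1000; a=np.radians(9.45)
    x=W[...,0]-cs[0]; y=W[...,1]-cs[1]; X=np.cos(a)*x+np.sin(a)*y; Y=-np.sin(a)*x+np.cos(a)*y
    m=(np.hypot(X,Y)<40)&(abs(W[...,2]-173)<4); print(c,"handle top",m.sum(),[np.percentile(v[m],[3,50,97]).round(1) for v in (X,Y,W[...,2])] if m.any() else "")
    m=(abs(X-8)<25)&(abs(Y)<15)&(abs(W[...,2]-119)<6); print(c,"collar",m.sum(),np.median(W[...,2][m]))
    m=np.hypot(W[...,0]-cw[0],W[...,1]-cw[1])<26; print(c,"plug",m.sum(),np.nanpercentile(W[...,2][m],[10,50,90,98]).round(1))
E
```

```text
36.9 [ 0.4778 -0.1738  0.2402] [-0.15 -0.35  0.31] 0.08496575544626013
scene handle top 136 [array([-13.7,   1.4,  14.6]), array([-6.6,  0.6,  8.1]), array([170. , 172.5, 174.2])]
scene collar 262 120.8843503741065
scene plug 373 [105.8 107.  112.6 123.7]
top handle top 166 [array([-14.1,  -0.3,  13.9]), array([-6.7,  0.8,  8.2]), array([169.7, 172.2, 175. ])]
top collar 217 120.73668981168572
top plug 630 [105.  106.9 109.2 123.4]
```

View pics/scene11.png

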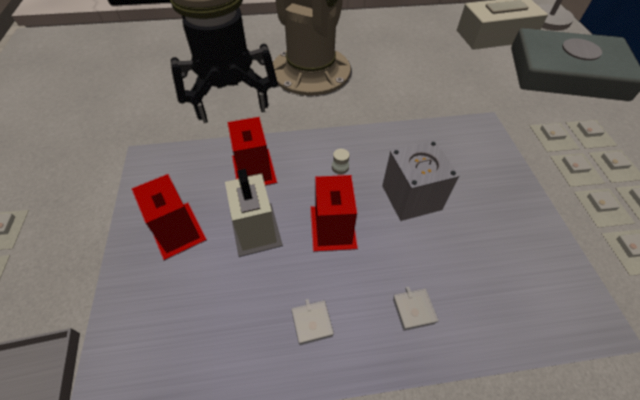

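The hook is back in the stand with the handle at (244,187), the plug is up at (424,165), the jar and cases are where they were, and the arm is clear. I hand in.

```bash
python3 - <<'E'
from bench import robot
print(robot.job_done()); print(robot.get_state()["time"])
E
```

```text
the job is handed in; nothing more can be done
None
the job is handed in; nothing more can be done
```

The plug is drawn up to its stop and left there, and the hook tool is back upright in its white stand. I handed the job in at about 36.9 s of the 72 s allowed; no verdict is reported.

**Drawing the plug:** I felt the plug top at about 5.5 N with the toe and slid the toe under the crown. The pull stayed near 10 N, tool weight included. At the end it rose to about 16 N within half a millimetre, which I took as the upper stop. The largest force I read on the plug was about 14 N, against the 25 N limit, but I only saw values at the end of each move.

**Last checks:**
- **Plug:** its top reads about 107 mm in both cameras, against 40 mm at the start. With the 1–3 mm it started at, that puts the joint at about 68–70 mm. The arm's own travel gives a rise of about 68.6 mm from where I pressed the plug, so at least that. The camera figure is only about 1 mm above the 67 mm limit, so I relied mainly on the felt stop.
- **Hook:** the handle is within about 1 mm of where it started in both cameras. The collar's upper face is at about 121 mm, as it should be when resting on the stand, and the handle looks upright.
- **Bystanders and arm:** the cases and jar look unmoved in the final scene picture, though I did not measure them again. The gripper is open and clear, with no contact force.

The two cameras differ by about 2–3 mm in absolute position. They agree on the distance from stand to well, which is what the moves depended on.

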